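# Complete the row of specimen boxes under the bench shelf

## Robot

A 6-joint arm with a two-finger parallel gripper is mounted at the origin on the work surface. World frame = base frame: x ahead of the robot, y to its left, z up, the work surface at z = 0. Lengths are in mm, angles in rad, forces in N, time in s.
With the tool pointing down it reaches from about 400 to 925 mm from the base axis. Payload 12.5 kg.
Tool frame: the origin (TCP) lies on the centre line of the jaws, within the pads' length; the fingertips stand 14 mm ahead of it and the grasp point (between the pads) lies 5 mm behind it; z points along the fingers, x is the direction in which the jaws open and shut, and the axes are right-handed (so a half turn about z gives the same grasp; the last joint's range is limited). The gripper opens to 95 mm and grips with 3 to 60 N. Pads are 20 mm wide; open, the fingers measure 119 mm over their backs; the gripper's body (75 mm by 180 mm) begins 59 mm behind the grasp point.
Start: joints at [0.998, 0.491, 1.559, -0, 1.092, -0.106], TCP at [281.256, 558.158, 228.661] pointing down, gripper open.
Joint ranges: [-3.1, 3.1], [-0.84, 2.19], [0.05, 2.79], [-1.13, 4.28], [0.06, 2.93], [-2.69, 2.69]. Speed limits (rad/s): [2.22, 2.22, 2.79, 3.14, 3.14, 3.14].

## Interface

Orientations are given as [roll, pitch, yaw] about the fixed x, y, z axes, in that order (R = Rz(yaw) Ry(pitch) Rx(roll)).
In Python, from cell import state, read_camera, job_done gives the robot as it stands.
- The arm moves only by the shell command python3 -m handwheel 'ROWS'. ROWS is JSON, a list of rows, each an object of numbers: "hand": the finger opening in m, from 0 to 0.0951; "x", "y", "z": the shift along the world's x, y, z in m; "spin": the turn about the world's z in units of 5 degrees (1.0 is 5 degrees). In form: [{"hand": .., "x": .., "y": .., "z": .., "spin": ..}, ...]. A call has 1 to 20 rows; each row is the pose to reach, as a shift and turn from the pose commanded when the call began; what a row does not reach only later rows make up. A row lasts 1/12 s, in which the tool goes at most 41.7 mm and 7.16 degrees, less where a joint would pass 70% of its speed; a pose out of reach is approached as far as the arm can. A call with a gripper value outside its range is refused whole. The fingers move at their own pace and stop on an object; the grip force is fixed at half the most. Time passes only in rows, so rows that repeat a pose let the fingers close. It gives the time, the measured TCP pose, the force and the opening at its end, in the units of the state.
- state(): the state, without advancing time (a new reading comes with each control period).
- read_camera(name): name is "scene" or "top" or "wrist"; returns a dict with "img" (480x640x3 uint8, red, green, blue), "fx", "fy", "cx", "cy" (pixels), "D" ([k1, k2, p1, p2, k3] as OpenCV has them; the pictures are not rectified), "T" (4x4, takes a point from camera to world coordinates). Camera axes: x right, y down, z forward; pixel columns grow to the right and rows downward; lengths in mm; the calibration is good to about 2 mm. A picture is of the moment at which its call begins. There is no depth.
- job_done(): hands the job in, once; it reports no verdict.
The state is a dict: "t": time; "joints": joint angles; "qvel": joint speeds; "tau": joint torques, N m; "eef_pos": TCP position; "tcp_rot": TCP orientation; "ft_force": force on the tool from outside, world axes, zero at the start; "moment": the same for the moment, N m; "opening": opening from 0.0 (shut) to 1.0 (fully open).
Only numpy, scipy, OpenCV 4.12 (cv2) and the standard library are available. Lean on these libraries where they do the work, as an engineer would, in place of code of your own. Each camera call takes 0.05 s, during which the arm holds its last target. There are 200 camera calls.

## Task

Two specimen boxes already stand in the row under the low bench shelf; slide the third box, which lies askew in front of the shelf, in under the shelf's front edge and fully home into the empty place of the row, marked by the white paper slip: covering the slip, square with the others and with its far end against the low aluminium ledge. Leave it flat on the counter and released. Do not shift the other two boxes, do not move any other loose thing on the counter, and do not bump the shelf.

Things in the scene. Friction and masses are not known exactly. Their poses are not given: they have to be found in the camera images.
- box: the box to move: a closed grey plastic specimen box with a dark lid seam, a steel clasp and paper labels, 100 mm long (x), 50 mm wide (y), 40 mm high; origin at the centre of its underside, x along its length, z up; about 0.25 kg. It starts in front of (nearer the robot than) the shelf, turned at most 0.45 rad from the row's direction
- bay: the empty place in the row: a white paper slip of a box's outline, 100 x 50 mm, lying flat on the counter (no step); origin at its centre on the counter, x pointing in under the shelf along the boxes' length (away from the robot), z up. A box fully home has the slip's origin and direction (its far end then touches the ledge)
- shelf: white low bench shelf, fixed: a board 60 mm deep, 440 mm wide, underside 140 and top 156 mm above the counter, on side panels at y = +-212 mm; bottles and a carton up to 100 mm high are fixed on it. Origin on the counter at the middle one of the row's three places (y = -85, 0, 85 mm); x points away from the robot. The board spans x = -80 to -20 mm
- front_edge (a point): middle of the lower front edge of the shelf board, 140 mm above the counter. A box at home has its near face 30 mm behind this edge, under the board; axes as the shelf's
- ledge (a point): middle of the near face of the ledge, at its top: a fixed aluminium strip along the back of the row, 15 mm high, on the counter; 50 mm beyond the centres of the row's places; axes as the shelf's
- box_a: one of the two boxes already in the row, the same closed grey plastic specimen box with a dark lid seam, a steel clasp and paper labels, 100 mm long (x), 50 mm wide (y), 40 mm high; origin at the centre of its underside
- box_b: the other box already in the row, same size; origin at the centre of its underside
- jar: bystander: small jar 36 mm across, 50 mm high, under the shelf at one end beside the row; origin at the centre of its underside
- weight: bystander: brass weight with a small knob, 32 mm across, 44 mm high, under the shelf at the other end beside the row; origin at the centre of its underside
- beaker: bystander: clear plastic beaker 60 mm across, 70 mm high, on the counter to the left (+y); origin at the centre of its underside
- calculator: bystander: grey pocket calculator 120 x 70 x 14 mm, to the right (-y); origin at the centre of its underside, x along its length
- marker: bystander: marker pen 110 x 16 x 14 mm lying to the right (-y); origin at the centre of its underside, x along its length
- stapler: bystander: black stapler 120 x 32 x 38 mm to the left (+y); origin at the centre of its underside, x along its length
Mind the look-alikes: they are no part of the job. Leave any pink look-alike of the box alone.

How it is judged:
By the outcome, as a careful person would: the job done as asked, in the order asked, and still so for the second after the job is handed in, with the robot touching nothing.
It also fails if it takes over 54 s, if anything falls off the work surface, if the arm or the gripper's body presses on something with over 40 N, if the wrist force passes 120 N, or if a joint passes its speed limit or range.

## Working session

There is one attempt and no reset: what is moved stays moved. The work goes in short steps, Python scripts to look and compute and a shell command to move; the robot and the scene stay as the last step left them, time stands still between calls to the robot, and variables do not carry over. Pictures are saved under pics/ and viewed, about 8 in all and at most 12, crops included, and the job is handed in when it is done.

```bash
mkdir -p pics; ls; python3 - <<'E'
from cell import state, read_camera
import cv2,numpy as np,pickle
print(state())
d={}
for n in("scene","top"):
    c=read_camera(n);d[n]=c
    cv2.imwrite(f"pics/{n}0.png",c["img"][:,:,::-1])
    print(n,c["fx"],c["fy"],c["cx"],c["cy"],c["D"],np.round(c["T"],3).tolist())
pickle.dump(d,open("cams0.pkl","wb"))
E
```

```text
pics
{'t': 0.0, 'joints': array([ 9.98381611e-01,  4.91568419e-01,  1.55949401e+00, -2.81757236e-05,
        1.09174692e+00, -1.05590611e-01]), 'qvel': array([0.00014975, 0.00193491, 0.00054757, 0.00039211, 0.0002012 ,
       0.00204153]), 'tau': array([-3.87104534e-03, -6.12637424e+01, -2.58173704e+01,  6.91517699e-02,
        4.82294220e-02, -1.45891827e-04]), 'eef_pos': array([281.12008806, 557.91439653, 228.04090736]), 'tcp_rot': array([-3.14148927e+00,  1.21255461e-03,  1.10398529e+00]), 'ft_force': array([ 0.01156478, -0.04388798, -0.25835287]), 'moment': array([ 0.01404594, -0.00612941, -0.01643629]), 'opening': 0.9981149582002538}
scene 450.5784982713744 450.5784982713744 319.99183253768825 243.28972631649924 [0.02126585 0.         0.         0.         0.        ] [[0.281, 0.542, -0.792, 1297.718], [0.96, -0.153, 0.236, -190.223], [0.007, -0.827, -0.563, 632.931], [0.0, 0.0, 0.0, 1.0]]
top 510.25588628819725 510.25588628819725 321.00100327438423 236.54260207990382 [-0.13205897  0.          0.          0.          0.        ] [[-0.015, -0.987, 0.162, 337.378], [-1.0, 0.018, 0.018, 11.521], [-0.021, -0.161, -0.987, 1385.519], [0.0, 0.0, 0.0, 1.0]]
```

View pics/top0.png

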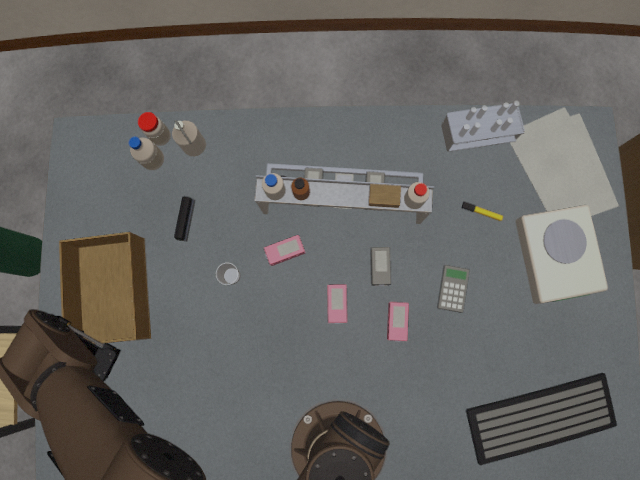

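View pics/scene0.png

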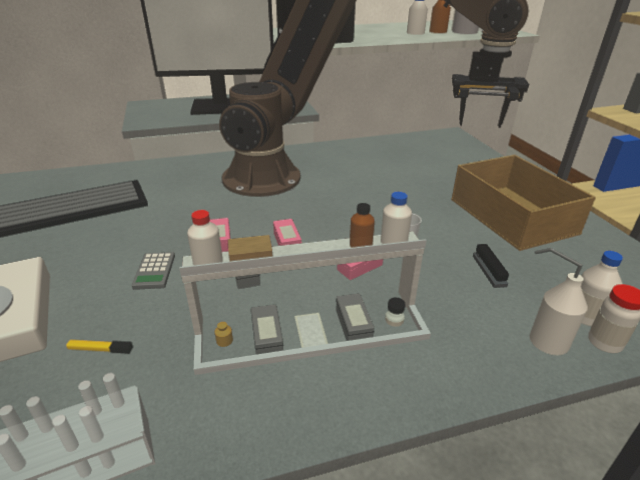

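The top view shows the grey box at about (381,266), with pink decoys at (284,250), (337,303) and (398,321). The shelf front runs along row 205. The scene view, taken from behind, shows the slip at (311,331) between the two grey boxes, with the ledge at its near end. So the middle place is the empty one. Next I'll measure the edges in enlarged crops.

```bash
cat > h.py <<'E'
import numpy as np,cv2
def ray(c,px):
    K=np.array([[c["fx"],0,c["cx"]],[0,c["fy"],c["cy"]],[0,0,1.]])
    u=cv2.undistortPoints(np.float64(px).reshape(-1,1,2),K,np.float64(c["D"])).reshape(-1,2)
    T=np.array(c["T"]);return T[:3,3],np.c_[u,np.ones(len(u))]@T[:3,:3].T
def plane(c,px,z):
    o,d=ray(c,px);return o+d*((z-o[2])/d[:,2])[:,None]
def proj(c,P):
    T=np.linalg.inv(c["T"]);K=np.array([[c["fx"],0,c["cx"]],[0,c["fy"],c["cy"]],[0,0,1.]])
    return cv2.projectPoints(np.float64(P).reshape(-1,1,3),cv2.Rodrigues(T[:3,:3])[0],T[:3,3],K,np.float64(c["D"]))[0].reshape(-1,2)
def crop(im,x0,y0,x1,y1,s):
    return cv2.resize(im[y0:y1,x0:x1,::-1],None,fx=s,fy=s,interpolation=cv2.INTER_CUBIC)
E
python3 - <<'E'
import pickle,cv2,numpy as np
from h import *
d=pickle.load(open("cams0.pkl","rb"))
a=crop(d["top"]["img"],250,155,440,290,4); b=crop(d["scene"]["img"],180,270,440,370,3)
cv2.imwrite("pics/c_top.png",a);cv2.imwrite("pics/c_scene.png",b)
for n,s in(("top",(250,155)),):
    pass
t=d["top"]["img"].astype(int);hsv=cv2.cvtColor(d["top"]["img"],cv2.COLOR_RGB2HSV)
for p in((375,255),(373,280),(381,262),(360,265),(343,178),(374,176)):print(p,t[p[1],p[0]],hsv[p[1],p[0]])
s=d["scene"]["img"]
for p in((311,325),(311,340),(290,340),(267,312),(330,345)):print(p,s[p[1],p[0]])
E
```

```text
(375, 255) [143 143 137] [ 30  11 143]
(373, 280) [119 117 110] [ 23  19 119]
(381, 262) [154 153 147] [ 26  12 154]
(360, 265) [104 107 109] [102  12 109]
(343, 178) [159 160 165] [115   9 165]
(374, 176) [155 153 148] [ 21  12 155]
(311, 325) [179 184 169]
(311, 340) [177 183 168]
(290, 340) [119 126 118]
(267, 312) [109 109 103]
(330, 345) [171 180 169]
```

View pics/c_top.png

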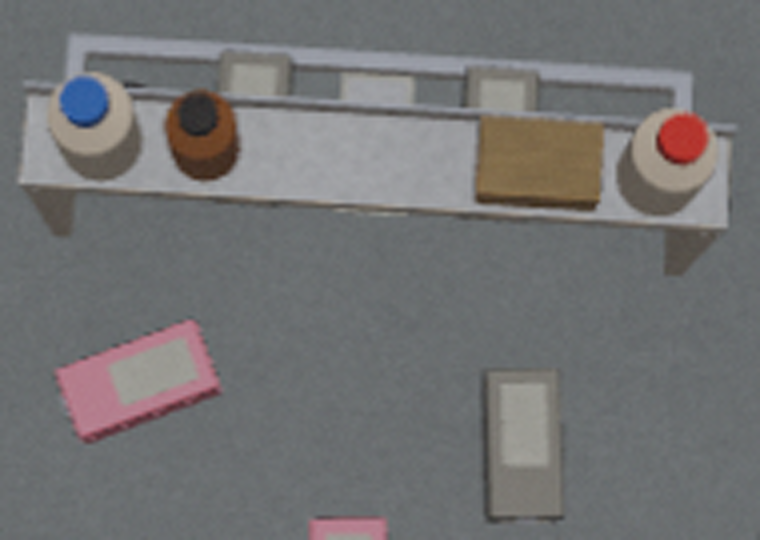

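View pics/c_scene.png

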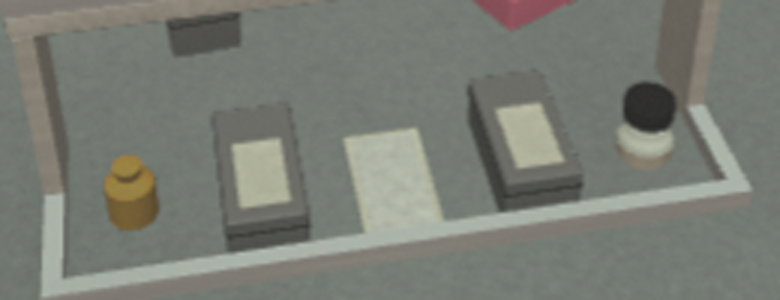

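```bash
python3 - <<'E'
import pickle
from h import *
d=pickle.load(open("cams0.pkl","rb"));T=d["top"];S=d["scene"]
off=lambda p,s,o:np.float64(p)/s+np.float64(o)-0.5+0.5/s
# board front edge & rear, z=156
f=plane(T,off([(20,184),(727,228)],4,(250,155)),156);print("board front",f.round(1).tolist(), np.linalg.norm(f[1]-f[0]))
dirv=f[0]-f[1];yaw=np.arctan2(-dirv[0],dirv[1]);print("yaw from board",yaw)
# slip scene
img=S["img"].astype(int);m=((img.min(2)>150)).astype(np.uint8);m[:310]=0;m[352:]=0;m[:,:290]=0;m[:,332:]=0
n,l,st,ce=cv2.connectedComponentsWithStats(m);k=l[325,311];print("slip area",st[k])
P=plane(S,off([(345,138),(417,128),(442,222),(366,232)],3,(180,270)),0);print("slip pts nearL,nearR,..",P.round(1).tolist())
# ledge top near edge (inner edge of row) z=15 in scene crop
Lg=plane(S,off([(62,280),(720,185)],3,(180,270)),15);print("ledge inner",Lg.round(1).tolist())
B=plane(S,off([(214,112),(290,103),(308,221),(228,234)],3,(180,270)),40);print("b box top",B.round(1).tolist())
A=plane(S,off([(470,85),(541,72),(580,180),(502,198)],3,(180,270)),40);print("a box top",A.round(1).tolist())
# box
X=plane(T,off([(487,369),(561,369),(562,517),(489,518)],4,(250,155)),40);print("BOX",X.round(1).tolist(),X.mean(0))
h=cv2.cvtColor(T["img"],cv2.COLOR_RGB2HSV);i=T["img"].astype(int);w=((i[:,:,0]-i[:,:,2])>2).astype(np.uint8);w[:243]=0;w[290:]=0;w[:,:368]=0;w[:,396:]=0
c=max(cv2.findContours(w,0,2)[0],key=cv2.contourArea);r=cv2.minAreaRect(c);q=cv2.boxPoints(r);print(r,plane(T,q,40).round(1).tolist())
E
```

```text
board front [[632.4, 197.5, 156.0], [596.3, -239.4, 156.0]] 438.31404982325625
yaw from board -0.08236401717483728
slip area [290 313  42  39 956]
slip pts nearL,nearR,.. [[641.7, -46.8, 0.0], [645.6, 2.5, 0.0], [731.9, -6.2, 0.0], [726.8, -54.0, 0.0]]
ledge inner [[727.2, -236.3, 15.0], [763.5, 167.5, 15.0]]
b box top [[636.6, -131.2, 40.0], [641.6, -82.4, 40.0], [745.2, -93.2, 40.0], [742.3, -139.9, 40.0]]
a box top [[656.9, 35.6, 40.0], [657.4, 85.4, 40.0], [758.0, 72.9, 40.0], [759.1, 22.4, 40.0]]
BOX [[527.7, -97.7, 40.0], [526.8, -147.0, 40.0], [428.3, -144.3, 40.0], [428.6, -96.1, 40.0]] [ 477.84313482 -121.30112928   40.        ]
((380.5, 266.0), (38.0, 19.0), 90.0) [[527.4, -96.7, 40.0], [526.4, -147.4, 40.0], [425.4, -143.9, 40.0], [426.3, -93.8, 40.0]]
```

Bay: about (695, −27.5), yaw −0.087 rad; the ledge, slip and board all agree. Box: about (478, −121), yaw −0.03. 

The body's 37.5 mm half depth stops a vertical tool from pushing the near face past about −108 mm relative to the bay. So I'll square the box up in front and push it fast enough to slide on under the board. Then I'll reach over the shelf and draw it home by its far end from behind.

First I move above the box.

```bash
python3 -m handwheel '[{"hand":0.09,"x":0.1,"y":-0.34,"z":0,"spin":2.5},{"hand":0.09,"x":0.1,"y":-0.34,"z":0,"spin":2.5},{"hand":0.09,"x":0.1,"y":-0.34,"z":0,"spin":2.5},{"hand":0.09,"x":0.1,"y":-0.34,"z":0,"spin":2.5},{"hand":0.09,"x":0.1,"y":-0.34,"z":0,"spin":2.5},{"hand":0.09,"x":0.1,"y":-0.34,"z":0,"spin":2.5},{"hand":0.09,"x":0.1,"y":-0.34,"z":0,"spin":2.5},{"hand":0.09,"x":0.1,"y":-0.34,"z":0,"spin":2.5},{"hand":0.09,"x":0.197,"y":-0.679,"z":-0.1,"spin":5},{"hand":0.09,"x":0.197,"y":-0.679,"z":-0.1,"spin":5},{"hand":0.09,"x":0.197,"y":-0.679,"z":-0.1,"spin":5},{"hand":0.09,"x":0.197,"y":-0.679,"z":-0.1,"spin":5},{"hand":0.09,"x":0.197,"y":-0.679,"z":-0.1,"spin":5},{"hand":0.09,"x":0.197,"y":-0.679,"z":-0.1,"spin":5},{"hand":0.09,"x":0.197,"y":-0.679,"z":-0.1,"spin":5},{"hand":0.09,"x":0.197,"y":-0.679,"z":-0.1,"spin":5},{"hand":0.09,"x":0.197,"y":-0.679,"z":-0.1,"spin":5},{"hand":0.09,"x":0.197,"y":-0.679,"z":-0.1,"spin":5},{"hand":0.09,"x":0.197,"y":-0.679,"z":-0.1,"spin":5},{"hand":0.09,"x":0.197,"y":-0.679,"z":-0.1,"spin":5}]'
python3 - <<'E'
from cell import *
import cv2,pickle
c=read_camera("wrist");cv2.imwrite("pics/w1.png",c["img"][:,:,::-1]);pickle.dump(c,open("w1.pkl","wb"))
E
```

```text
t: 1.77
eef_pos: [477.9, -121.7, 127.9]
tcp_rot: [-3.14, -0.001, 1.538]
ft_force: [-0.9, 0.8, -0.4]
opening: 0.946
```

View pics/w1.png

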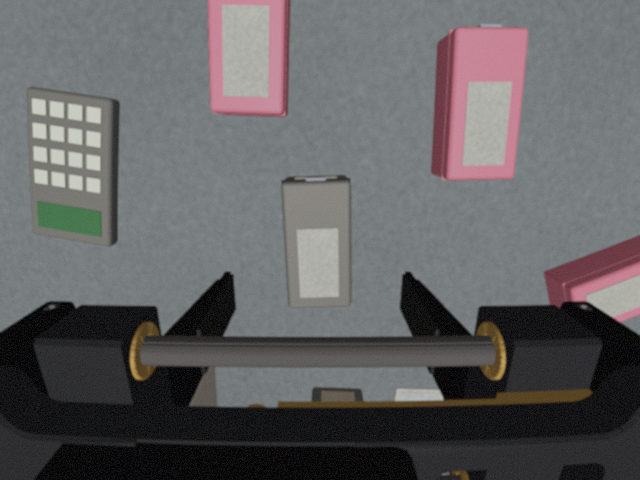

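The box (centre ~(318,240)) sits between the fingers. Its steel clasp is on the near end face at (318,178), so the pushing fingers must straddle that.

```bash
python3 - <<'E'
import pickle
from h import *
c=pickle.load(open("w1.pkl","rb"));print(np.round(c["T"],3).tolist())
print(plane(c,[(283,181),(350,179),(351,305),(290,306)],40).round(1).tolist())
print("pink",plane(c,[(434,180),(514,178),(211,110),(287,115)],40).round(1).tolist())
E
python3 -m handwheel '[{"hand":0.09,"z":-0.04},{"hand":0.09,"z":-0.08},{"hand":0.09,"z":-0.1},{"hand":0.09,"z":-0.107},{"hand":0.09,"z":-0.107},{"hand":0.04,"z":-0.107},{"hand":0.04,"z":-0.107},{"hand":0.04,"z":-0.107},{"hand":0.04,"z":-0.107},{"hand":0.04,"z":-0.107},{"hand":0.04,"z":-0.107},{"hand":0.04,"z":-0.107}]'
```

```text
[[0.033, 0.958, 0.285, 396.502], [0.999, -0.031, -0.009, -118.13], [0.0, 0.286, -0.958, 283.351], [0.0, 0.0, 0.0, 1.0]]
[[426.7, -143.2, 40.0], [426.8, -96.1, 40.0], [524.9, -95.9, 40.0], [524.2, -143.7, 40.0]]
pink [[429.2, -36.7, 40.0], [429.2, 21.4, 40.0], [377.3, -188.8, 40.0], [382.6, -138.0, 40.0]]invalid input
```

```bash
python3 -m handwheel '[{"hand":0.09,"x":0,"y":0,"z":-0.04,"spin":0},{"hand":0.09,"x":0,"y":0,"z":-0.08,"spin":0},{"hand":0.09,"x":0,"y":0,"z":-0.1,"spin":0},{"hand":0.09,"x":0,"y":0,"z":-0.107,"spin":0},{"hand":0.09,"x":0,"y":0,"z":-0.107,"spin":0},{"hand":0.04,"x":0,"y":0,"z":-0.107,"spin":0},{"hand":0.04,"x":0,"y":0,"z":-0.107,"spin":0},{"hand":0.04,"x":0,"y":0,"z":-0.107,"spin":0},{"hand":0.04,"x":0,"y":0,"z":-0.107,"spin":0},{"hand":0.04,"x":0,"y":0,"z":-0.107,"spin":0},{"hand":0.04,"x":0,"y":0,"z":-0.107,"spin":0},{"hand":0.04,"x":0,"y":0,"z":-0.107,"spin":0}]'
```

```text
t: 2.82
eef_pos: [478.4, -121.0, 22.0]
tcp_rot: [3.141, 0.0, 1.54]
ft_force: [-1.1, 0.7, 6.6]
opening: 0.53
```

```bash
python3 -m handwheel '[{"hand":0.04,"x":0,"y":0,"z":0.008,"spin":0},{"hand":0.04,"x":0.014,"y":0.03,"z":0.008,"spin":-0.2},{"hand":0.04,"x":0.028,"y":0.065,"z":0.008,"spin":-0.4},{"hand":0.04,"x":0.0425,"y":0.1,"z":0.008,"spin":-0.65},{"hand":0.04,"x":0.0425,"y":0.1085,"z":0.008,"spin":-0.65},{"hand":0.04,"x":0.0425,"y":0.1085,"z":0.002,"spin":-0.65},{"hand":0.04,"x":0.0425,"y":0.1085,"z":0,"spin":-0.65},{"hand":0.04,"x":0.0425,"y":0.1085,"z":0,"spin":-0.65},{"hand":0.09,"x":0.0425,"y":0.1085,"z":0,"spin":-0.65},{"hand":0.09,"x":0.0425,"y":0.1085,"z":0,"spin":-0.65},{"hand":0.09,"x":0.0425,"y":0.1085,"z":0.05,"spin":-0.65},{"hand":0.09,"x":0.0425,"y":0.1085,"z":0.08,"spin":-0.65}]'
python3 - <<'E'
from cell import *
from h import *
c=read_camera("wrist");cv2.imwrite("pics/w2.png",c["img"][:,:,::-1]);print(proj(c,[[520.7,-12.3,40]]),c["T"][:3,3])
E
```

```text
t: 3.82
eef_pos: [519.5, -13.2, 100.9]
tcp_rot: [-3.136, -0.0, 1.482]
ft_force: [1.0, 0.3, 1.7]
opening: 0.75
[[317.44143021 264.09075701]] [438.96882303  -5.09928874 256.61972701]
```

View pics/w2.png

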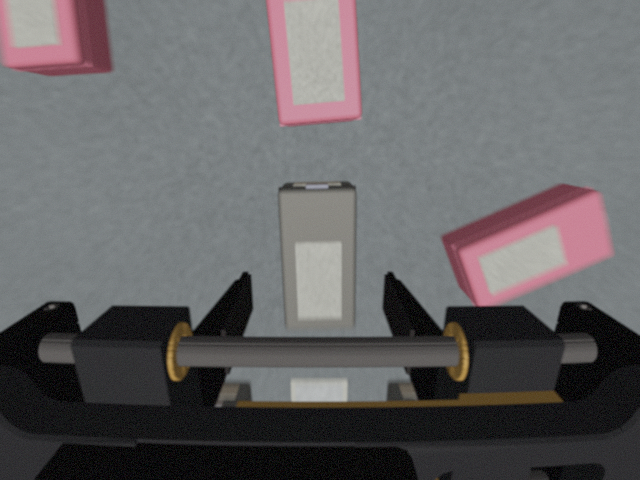

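The box stands square, in line with the slip at (318,388). I go behind it, then make a short trial flick well clear of the shelf to learn how far it slides.

```bash
python3 -m handwheel '[{"hand":0.03,"x":-0.03,"y":0.0026,"z":0,"spin":0},{"hand":0.03,"x":-0.0638,"y":0.0056,"z":0,"spin":0},{"hand":0.03,"x":-0.0638,"y":0.0056,"z":0,"spin":0},{"hand":0.03,"x":-0.0638,"y":0.0056,"z":0,"spin":0},{"hand":0.03,"x":-0.0638,"y":0.0056,"z":-0.035,"spin":0},{"hand":0.03,"x":-0.0638,"y":0.0056,"z":-0.07,"spin":0},{"hand":0.03,"x":-0.0638,"y":0.0056,"z":-0.08,"spin":0},{"hand":0.03,"x":-0.0638,"y":0.0056,"z":-0.08,"spin":0},{"hand":0.03,"x":-0.0638,"y":0.0056,"z":-0.08,"spin":0}]'
python3 -m handwheel '[{"hand":0.03,"x":0.01,"y":-0.0009,"z":0,"spin":0},{"hand":0.03,"x":0.0498,"y":-0.0044,"z":0,"spin":0},{"hand":0.03,"x":0.0498,"y":-0.0044,"z":0,"spin":0},{"hand":0.03,"x":0.0498,"y":-0.0044,"z":0,"spin":0},{"hand":0.03,"x":0.0498,"y":-0.0044,"z":0,"spin":0}]'
python3 - <<'E'
from cell import *
from h import *
c=read_camera("top")
i=c["img"].astype(int);w=((i[:,:,0]-i[:,:,2])>2).astype(np.uint8)
print(state()["eef_pos"],proj(c,[[575,-17,40]]))
cv2.imwrite("pics/t2.png",crop(c["img"],250,150,450,300,4))
E
```

```text
t: 4.62
eef_pos: [457.5, -7.2, 21.3]
tcp_rot: [-3.141, -0.0, 1.483]
ft_force: [-0.3, -0.0, -0.2]
opening: 0.324
t: 5.03
eef_pos: [507.1, -11.2, 22.5]
tcp_rot: [3.14, 0.0, 1.484]
ft_force: [-0.3, 0.3, 0.3]
opening: 0.315
[506.61185619 -11.14953392  22.3473595 ] [[340.68732219 229.91260371]]
```

View pics/t2.png

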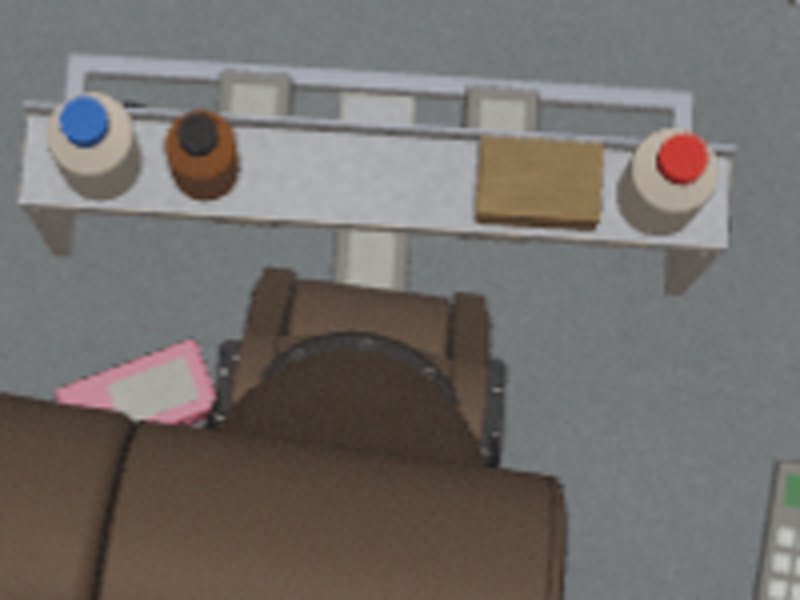

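The top view shows the box running in line with the slip. Its label is at (370,258) and its far end is already under the board. I'll check with the wrist camera how far it slid.

```bash
python3 - <<'E'
from cell import *
from h import *
import pickle
c=read_camera("wrist");s=read_camera("scene");pickle.dump((c,s),open("w3.pkl","wb"))
a=cv2.resize(c["img"][:,:,::-1],(480,360));b=crop(s["img"],200,225,400,360,2)
o=np.zeros((360,880,3),np.uint8);o[:,:480]=a;o[:270,480:]=b;cv2.imwrite("pics/w3.png",o[:,:800] if 0 else cv2.resize(o,(792,324)))
E
```

```text
(no output)
```

View pics/w3.png

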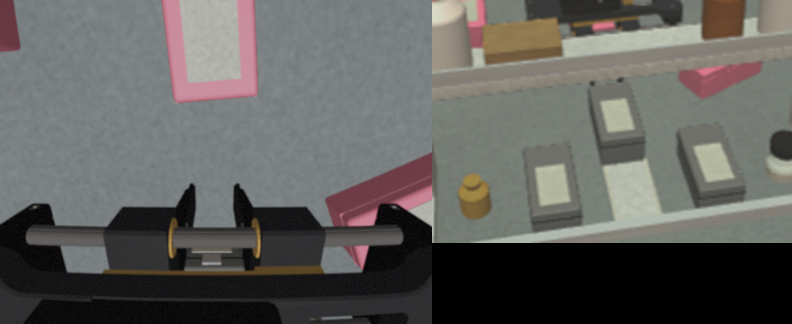

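```bash
python3 - <<'E'
from h import *
import pickle
c,s=pickle.load(open("w3.pkl","rb"))
P=np.float64([(602,152),(643,141),(589,88),(629,82)])/.9
px=np.c_[(P[:,0]-480)/2+200,P[:,1]/2+225]
w=plane(s,px,40);u=np.array([.9962,-.087]);v=np.array([.087,.9962])
for q in w:print(q.round(1),((q[:2]-[695,-27.5])@u).round(1),((q[:2]-[695,-27.5])@v).round(1))
print("tcp",(np.array([506.6,-11.1])-[695,-27.5])@u)
E
```

```text
[666.3 -52.2  40. ] -26.4 -27.1
[661.6  -5.3  40. ] -35.2 19.2
[554.8 -40.9  40. ] -138.5 -25.5
[556.5   7.6  40. ] -141.0 22.9
tcp -189.11087999999995
```

The flick works: the box slid about 45 mm past contact and is still straight, now at about −84 mm. A second full-speed push ends with the TCP at −125 mm, so the body stays about 7 mm clear of the shelf.

```bash
python3 -m handwheel '[{"hand":0.03,"x":0.0239,"y":-0.0021,"z":0,"spin":0},{"hand":0.03,"x":0.0638,"y":-0.0056,"z":0,"spin":0},{"hand":0.03,"x":0.0638,"y":-0.0056,"z":0,"spin":0},{"hand":0.03,"x":0.0638,"y":-0.0056,"z":0,"spin":0},{"hand":0.03,"x":0.0638,"y":-0.0056,"z":0,"spin":0}]'
python3 - <<'E'
from cell import *
from h import *
import pickle
s=read_camera("scene");pickle.dump(s,open("s4.pkl","wb"))
cv2.imwrite("pics/s4.png",crop(s["img"],200,260,440,370,3))
E
```

```text
t: 5.6
eef_pos: [569.5, -16.6, 21.5]
tcp_rot: [-3.14, -0.0, 1.484]
ft_force: [-0.1, 1.1, 0.0]
opening: 0.317
```

View pics/s4.png

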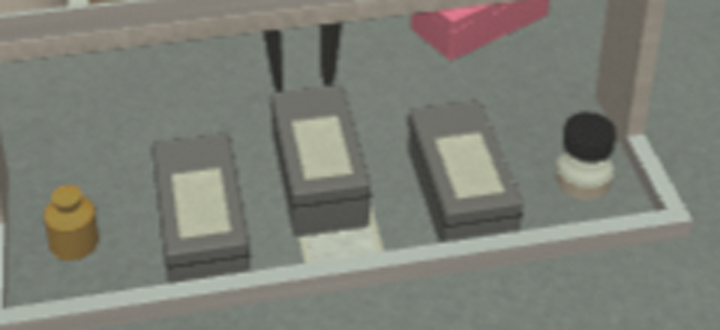

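```bash
python3 - <<'E'
from h import *
import pickle
s=pickle.load(open("s4.pkl","rb"))
P=np.float64([(293,207),(368,190),(272,98),(344,88),(167,262),(247,246),(155,145),(231,136),(442,225),(520,208)])/3+[199.67,259.67]
w=plane(s,P,40);u=np.array([.9962,-.087]);v=np.array([.087,.9962])
for q in w:print(q.round(1),((q[:2]-[695,-27.5])@u).round(1),((q[:2]-[695,-27.5])@v).round(1))
E
```

```text
[717.7 -59.2  40. ] 25.4 -29.6
[716.3 -11.1  40. ] 19.8 18.2
[615.1 -48.3  40. ] -77.8 -27.6
[618.3   1.1  40. ] -78.9 21.8
[ 740.6 -140.2   40. ] 55.2 -108.3
[741.2 -92.9  40. ] 51.7 -61.2
[ 639.6 -131.    40. ] -46.2 -108.0
[644.6 -82.4  40. ] -45.5 -59.1
[756.8  23.2  40. ] 57.2 55.9
[756.5  73.6  40. ] 52.4 106.0
```

The box now lies at about −28 mm, with its far end showing about 20 mm behind the board and both neighbours undisturbed. I retreat, rise above the bottles and turn half round, so the wrist camera faces away from the shelf, then go behind.

```bash
python3 -m handwheel '[{"hand":0.03,"x":-0.0398,"y":0.0035,"z":0,"spin":0},{"hand":0.03,"x":-0.06,"y":0.0052,"z":0.03,"spin":-1.4},{"hand":0.03,"x":-0.06,"y":0.0052,"z":0.07,"spin":-2.8},{"hand":0.03,"x":-0.06,"y":0.0052,"z":0.11,"spin":-4.2},{"hand":0.03,"x":-0.06,"y":0.0052,"z":0.15,"spin":-5.6},{"hand":0.03,"x":-0.06,"y":0.0052,"z":0.19,"spin":-7},{"hand":0.03,"x":-0.06,"y":0.0052,"z":0.23,"spin":-8.4},{"hand":0.03,"x":-0.06,"y":0.0052,"z":0.26,"spin":-9.8},{"hand":0.03,"x":-0.06,"y":0.0052,"z":0.29,"spin":-11.2},{"hand":0.03,"x":-0.06,"y":0.0052,"z":0.29,"spin":-12.6},{"hand":0.03,"x":-0.06,"y":0.0052,"z":0.29,"spin":-14},{"hand":0.05,"x":-0.06,"y":0.0052,"z":0.29,"spin":-15.4},{"hand":0.075,"x":-0.06,"y":0.0052,"z":0.29,"spin":-16.8},{"hand":0.075,"x":-0.06,"y":0.0052,"z":0.29,"spin":-18.2},{"hand":0.075,"x":-0.06,"y":0.0052,"z":0.29,"spin":-19.6},{"hand":0.075,"x":-0.06,"y":0.0052,"z":0.29,"spin":-21},{"hand":0.075,"x":-0.06,"y":0.0052,"z":0.29,"spin":-22.4},{"hand":0.075,"x":-0.06,"y":0.0052,"z":0.29,"spin":-23.8},{"hand":0.075,"x":-0.06,"y":0.0052,"z":0.29,"spin":-25.2},{"hand":0.075,"x":-0.06,"y":0.0052,"z":0.29,"spin":-26.6}]'
python3 -c "
from cell import *;print(state()['joints'])"
```

```text
t: 7.32
eef_pos: [509.4, -11.4, 311.3]
tcp_rot: [3.141, 0.001, -0.844]
ft_force: [-0.1, 0.2, 1.1]
opening: 0.788
[-1.52019814e-01  2.44663940e-01  1.71823157e+00 -1.04017401e-04
  1.17977787e+00  6.91755816e-01]
```

```bash
python3 -m handwheel '[{"hand":0.075,"x":0.04,"y":-0.0035,"z":0,"spin":-1.4},{"hand":0.075,"x":0.08,"y":-0.007,"z":0,"spin":-2.8},{"hand":0.075,"x":0.12,"y":-0.0105,"z":0,"spin":-4.2},{"hand":0.075,"x":0.16,"y":-0.014,"z":0,"spin":-5.6},{"hand":0.075,"x":0.2,"y":-0.0175,"z":0,"spin":-7},{"hand":0.075,"x":0.2343,"y":-0.0208,"z":0,"spin":-8.4},{"hand":0.075,"x":0.2343,"y":-0.0208,"z":0,"spin":-9.4},{"hand":0.075,"x":0.2343,"y":-0.0208,"z":0,"spin":-9.4},{"hand":0.075,"x":0.2343,"y":-0.0208,"z":-0.04,"spin":-9.4},{"hand":0.075,"x":0.2343,"y":-0.0208,"z":-0.08,"spin":-9.4},{"hand":0.075,"x":0.2343,"y":-0.0208,"z":-0.12,"spin":-9.4},{"hand":0.075,"x":0.2343,"y":-0.0208,"z":-0.15,"spin":-9.4},{"hand":0.075,"x":0.2343,"y":-0.0208,"z":-0.18,"spin":-9.4},{"hand":0.075,"x":0.2343,"y":-0.0208,"z":-0.2,"spin":-9.4},{"hand":0.075,"x":0.2343,"y":-0.0208,"z":-0.2,"spin":-9.4},{"hand":0.075,"x":0.2343,"y":-0.0208,"z":-0.2,"spin":-9.4}]'
python3 - <<'E'
from cell import *
from h import *
import pickle
c=read_camera("wrist");s=read_camera("scene");pickle.dump((c,s),open("w5.pkl","wb"));print(state()["tau"].round(1),state()["joints"].round(3),c["T"][:3,3])
o=np.zeros((420,800,3),np.uint8);o[:315,:420]=cv2.resize(c["img"][:,:,::-1],(420,315));o[:,420:]=cv2.resize(s["img"][0:380,150:494,::-1],(380,420));cv2.imwrite("pics/w5.png",o)
E
```

```text
t: 8.65
eef_pos: [743.8, -32.2, 111.9]
tcp_rot: [3.14, -0.0, -1.656]
ft_force: [0.7, -0.3, 1.2]
opening: 0.792
[ -0.  -75.3 -24.1   0.   -0.1  -0. ] [-0.132  0.772  1.329 -0.     1.038  1.525] [824.76073234 -38.08742064 267.08667252]
```

View pics/w5.png

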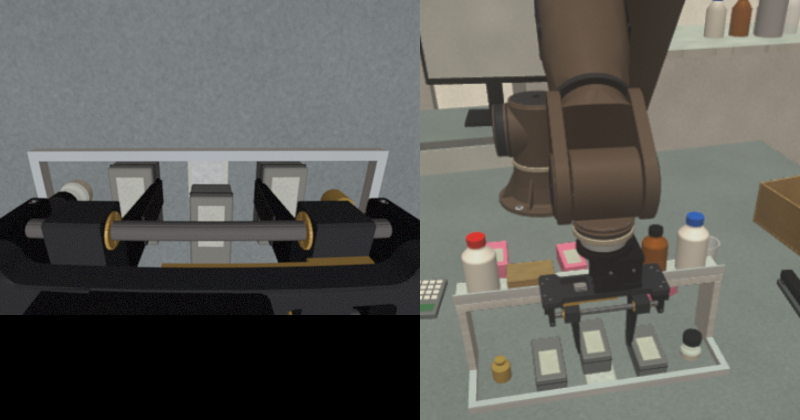

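The arm clears the bottles and carton. The wrist view (left panel) shows our box at (212,190–260), centred between the fingers and in line with the slip at (209,175). I descend over the ledge, ease in toward the board and grip the far end.

```bash
python3 -m handwheel '[{"hand":0.075,"x":0,"y":0,"z":-0.03,"spin":0},{"hand":0.075,"x":0,"y":0,"z":-0.06,"spin":0},{"hand":0.075,"x":0,"y":0,"z":-0.077,"spin":0},{"hand":0.075,"x":0,"y":0,"z":-0.0785,"spin":0},{"hand":0.075,"x":0,"y":0,"z":-0.0785,"spin":0},{"hand":0.075,"x":-0.012,"y":0.001,"z":-0.0785,"spin":0},{"hand":0.075,"x":-0.022,"y":0.0019,"z":-0.0785,"spin":0},{"hand":0.075,"x":-0.0269,"y":0.0023,"z":-0.0785,"spin":0},{"hand":0.075,"x":-0.0269,"y":0.0023,"z":-0.0785,"spin":0}]'
python3 -m handwheel '[{"hand":0.04,"x":0,"y":0,"z":0,"spin":0},{"hand":0.04,"x":0,"y":0,"z":0,"spin":0},{"hand":0.04,"x":0,"y":0,"z":0,"spin":0},{"hand":0.04,"x":0,"y":0,"z":0,"spin":0},{"hand":0.04,"x":0,"y":0,"z":0,"spin":0},{"hand":0.04,"x":0,"y":0,"z":0,"spin":0},{"hand":0.04,"x":0,"y":0,"z":0,"spin":0}]'
```

```text
t: 9.5
eef_pos: [718.3, -30.0, 35.7]
tcp_rot: [-3.139, -0.0, -1.658]
ft_force: [0.0, 0.1, -0.0]
opening: 0.788
t: 10.08
eef_pos: [718.2, -30.2, 33.2]
tcp_rot: [-3.141, -0.0, -1.658]
ft_force: [1.0, -1.0, 0.9]
opening: 0.429
```

Opening 41 mm, narrower than the 50 mm box, so the grip missed. I'll take a look.

```bash
python3 - <<'E'
from cell import *
from h import *
import pickle
c=read_camera("wrist");s=read_camera("scene");pickle.dump((c,s),open("w6.pkl","wb"))
o=np.zeros((560,800,3),np.uint8);o[:260,:400]=cv2.resize(c["img"][200:408,160:480,::-1],(400,260));o[:,400:]=cv2.resize(s["img"][250:376,260:350,::-1],(400,560),interpolation=2);cv2.imwrite("pics/w6.png",o)
E
```

```text
(no output)
```

View pics/w6.png

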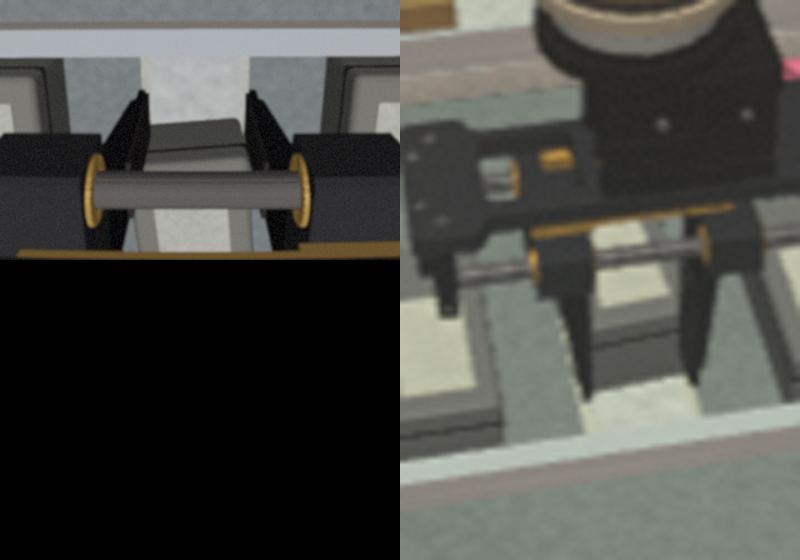

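```bash
python3 - <<'E'
from h import *
import pickle
c,s=pickle.load(open("w6.pkl","rb"))
u=np.array([.9962,-.087]);v=np.array([.087,.9962])
def show(n,c,px,z):
    for q in plane(c,px,z):print(n,q.round(1),((q[:2]-[695,-27.5])@u).round(1),((q[:2]-[695,-27.5])@v).round(1))
W=lambda p:np.float64(p)/1.25+[159.6,199.6]
show("bot",c,W([(150,126),(240,120)]),0);show("lip",c,W([(146,162),(248,149)]),40)
show("ledge",c,W([(150,57),(240,57)]),15);show("slip side@ledge",c,W([(143,62),(250,62)]),0)
show("nb inner",c,W([(66,60),(325,60)]),0)
S=lambda p:np.float64(p)*[90/400,126/560]+[260-.4-90,250-.4]
show("scene far bottom",s,S([(592,388),(690,372)]),0)
E
```

```text
bot [705.1  -5.2   0. ] 8.1 23.1
bot [704.5 -48.8   0. ] 11.3 -20.4
lip [709.5  -8.4  40. ] 12.8 20.3
lip [711.8 -48.5  40. ] 18.6 -19.5
ledge [744.6 -11.6  15. ] 48.0 20.2
ledge [741.3 -49.5  15. ] 48.0 -17.9
slip side@ledge [737.8  -5.9   0. ] 40.7 25.2
slip side@ledge [733.5 -55.1   0. ] 40.7 -24.1
nb inner [741.8  29.6   0. ] 41.7 60.9
nb inner [731.4 -89.8   0. ] 41.7 -58.9
scene far bottom [702.6 -45.6   0. ] 9.2 -17.4
scene far bottom [705.2  -2.4   0. ] 8.0 25.9
```

The box slipped off the finger edges. Its far end now sits at about +10 to +14 mm, and I was gripping with the tapered fingertips. I'll back off, open, go lower so the full pads meet the box, and move in to about +18.5 mm. That leaves about 2 mm to the board. Then I'll close slowly.

```bash
python3 -m handwheel '[{"hand":0.041,"x":0.006,"y":-0.0005,"z":0,"spin":0},{"hand":0.075,"x":0.006,"y":0.0007,"z":0,"spin":0},{"hand":0.075,"x":0.006,"y":0.0007,"z":0,"spin":0},{"hand":0.075,"x":0.006,"y":0.0007,"z":0,"spin":0},{"hand":0.075,"x":0.006,"y":0.0007,"z":0,"spin":0},{"hand":0.075,"x":0.006,"y":0.0007,"z":-0.008,"spin":0},{"hand":0.075,"x":0.006,"y":0.0007,"z":-0.0125,"spin":0},{"hand":0.075,"x":0.003,"y":0.0010,"z":-0.0125,"spin":0},{"hand":0.075,"x":0,"y":0.0012,"z":-0.0125,"spin":0},{"hand":0.075,"x":-0.0025,"y":0.0014,"z":-0.0125,"spin":0},{"hand":0.075,"x":-0.0044,"y":0.0016,"z":-0.0125,"spin":0},{"hand":0.075,"x":-0.0044,"y":0.0016,"z":-0.0125,"spin":0},{"hand":0.075,"x":-0.0044,"y":0.0016,"z":-0.0125,"spin":0}]'
python3 -m handwheel '[{"hand":0.06,"x":0,"y":0,"z":0,"spin":0},{"hand":0.06,"x":0,"y":0,"z":0,"spin":0},{"hand":0.06,"x":0,"y":0,"z":0,"spin":0},{"hand":0.057,"x":0,"y":0,"z":0,"spin":0},{"hand":0.055,"x":0,"y":0,"z":0,"spin":0},{"hand":0.053,"x":0,"y":0,"z":0,"spin":0},{"hand":0.052,"x":0,"y":0,"z":0,"spin":0},{"hand":0.051,"x":0,"y":0,"z":0,"spin":0},{"hand":0.05,"x":0,"y":0,"z":0,"spin":0},{"hand":0.049,"x":0,"y":0,"z":0,"spin":0},{"hand":0.048,"x":0,"y":0,"z":0,"spin":0},{"hand":0.047,"x":0,"y":0,"z":0,"spin":0},{"hand":0.046,"x":0,"y":0,"z":0,"spin":0},{"hand":0.046,"x":0,"y":0,"z":0,"spin":0}]'
```

```text
t: 11.27
eef_pos: [713.6, -28.4, 21.0]
tcp_rot: [-3.141, -0.0, -1.658]
ft_force: [-0.2, 0.7, 0.0]
opening: 0.786
t: 12.43
eef_pos: [713.6, -28.5, 20.7]
tcp_rot: [-3.141, -0.0, -1.658]
ft_force: [0.6, 1.1, -0.7]
opening: 0.518
```

It stopped at 49 mm against a commanded 46, so it holds the box. I pull gently toward the ledge by 15 mm.

```bash
python3 -m handwheel '[{"hand":0.044,"x":0.0015,"y":-0.0001,"z":0,"spin":0},{"hand":0.044,"x":0.003,"y":-0.0003,"z":0,"spin":0},{"hand":0.044,"x":0.0045,"y":-0.0004,"z":0,"spin":0},{"hand":0.044,"x":0.006,"y":-0.0005,"z":0,"spin":0},{"hand":0.044,"x":0.008,"y":-0.0007,"z":0,"spin":0},{"hand":0.044,"x":0.01,"y":-0.0009,"z":0,"spin":0},{"hand":0.044,"x":0.012,"y":-0.001,"z":0,"spin":0},{"hand":0.044,"x":0.0145,"y":-0.0013,"z":0,"spin":0},{"hand":0.044,"x":0.0145,"y":-0.0013,"z":0,"spin":0}]'
```

```text
t: 13.18
eef_pos: [728.7, -29.8, 20.7]
tcp_rot: [-3.141, -0.0, -1.658]
ft_force: [-0.3, 0.2, 1.3]
opening: 0.521
```

```bash
python3 -m handwheel '[{"hand":0.065,"x":0,"y":0,"z":0,"spin":0},{"hand":0.065,"x":0,"y":0,"z":0,"spin":0},{"hand":0.065,"x":0,"y":0,"z":0,"spin":0},{"hand":0.065,"x":-0.005,"y":0.0004,"z":0,"spin":0},{"hand":0.065,"x":-0.010,"y":0.0009,"z":0,"spin":0},{"hand":0.065,"x":-0.0135,"y":0.0012,"z":0,"spin":0},{"hand":0.065,"x":-0.0135,"y":0.0012,"z":0,"spin":0},{"hand":0.055,"x":-0.0135,"y":0.0012,"z":0,"spin":0},{"hand":0.052,"x":-0.0135,"y":0.0012,"z":0,"spin":0},{"hand":0.049,"x":-0.0135,"y":0.0012,"z":0,"spin":0},{"hand":0.047,"x":-0.0135,"y":0.0012,"z":0,"spin":0},{"hand":0.044,"x":-0.0135,"y":0.0012,"z":0,"spin":0},{"hand":0.044,"x":-0.0135,"y":0.0012,"z":0,"spin":0},{"hand":0.044,"x":-0.0135,"y":0.0012,"z":0,"spin":0}]'
python3 - <<'E'
from cell import *
from h import *
import pickle
c=read_camera("wrist");s=read_camera("scene");pickle.dump((c,s),open("w7.pkl","wb"))
o=np.zeros((560,800,3),np.uint8);o[:260,:400]=cv2.resize(c["img"][200:408,160:480,::-1],(400,260));o[:,400:]=cv2.resize(s["img"][250:376,260:350,::-1],(400,560),interpolation=2);cv2.imwrite("pics/w7.png",o)
E
```

```text
t: 14.35
eef_pos: [714.7, -28.6, 20.7]
tcp_rot: [-3.141, -0.0, -1.658]
ft_force: [0.7, 0.1, -0.1]
opening: 0.529
```

View pics/w7.png

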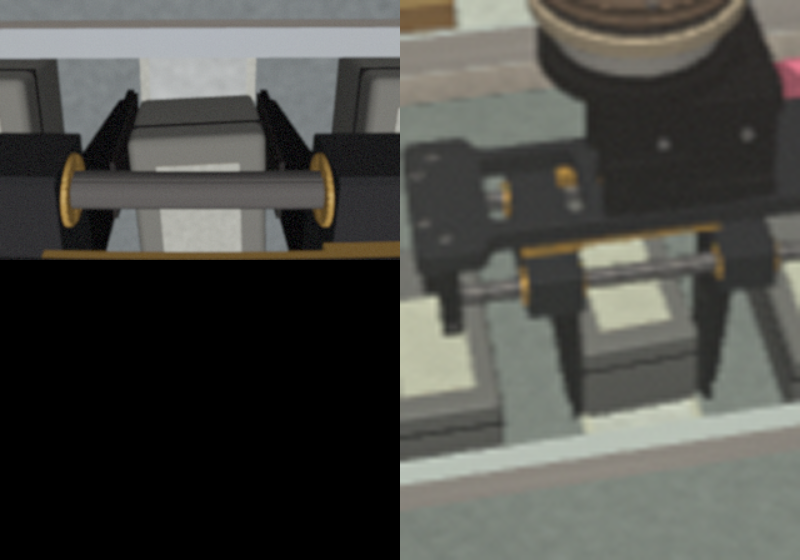

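The box is now firmly held (opening 50 mm) with the far end well between the pads and square. I'll measure how far is left, then pull again.

```bash
python3 - <<'E'
from h import *
import pickle
c,s=pickle.load(open("w7.pkl","rb"))
u=np.array([.9962,-.087]);v=np.array([.087,.9962])
def show(n,c,px,z):
    for q in plane(c,px,z):print(n,((q[:2]-[695,-27.5])@u).round(1),((q[:2]-[695,-27.5])@v).round(1))
W=lambda p:np.float64(p)/1.25+[159.6,199.6]
show("bot",c,W([(137,104),(254,97)]),0);show("ledge",c,W([(150,57),(240,57)]),15);show("slip",c,W([(139,65),(256,65)]),0);show("nb",c,W([(61,60),(337,60)]),0)
S=lambda p:np.float64(p)*[90/400,126/560]+[260-.4-90,250-.4]
show("scene bottom",s,S([(583,415),(696,397)]),0)
E
python3 -m handwheel '[{"hand":0.044,"x":0.003,"y":-0.0003,"z":0,"spin":0},{"hand":0.044,"x":0.006,"y":-0.0005,"z":0,"spin":0},{"hand":0.044,"x":0.009,"y":-0.0008,"z":0,"spin":0},{"hand":0.044,"x":0.012,"y":-0.001,"z":0,"spin":0},{"hand":0.044,"x":0.0135,"y":-0.0012,"z":0,"spin":0},{"hand":0.044,"x":0.0135,"y":-0.0012,"z":0,"spin":0},{"hand":0.065,"x":0.0135,"y":-0.0012,"z":0,"spin":0},{"hand":0.065,"x":0.0135,"y":-0.0012,"z":0,"spin":0},{"hand":0.065,"x":0.0135,"y":-0.0012,"z":0,"spin":0},{"hand":0.065,"x":0.006,"y":-0.0006,"z":0,"spin":0},{"hand":0.065,"x":0.001,"y":-0.0001,"z":0,"spin":0},{"hand":0.065,"x":0.001,"y":-0.0001,"z":0,"spin":0},{"hand":0.044,"x":0.001,"y":-0.0001,"z":0,"spin":0},{"hand":0.044,"x":0.001,"y":-0.0001,"z":0,"spin":0},{"hand":0.044,"x":0.001,"y":-0.0001,"z":0,"spin":0},{"hand":0.044,"x":0.001,"y":-0.0001,"z":0,"spin":0}]'
```

```text
bot 21.7 28.3
bot 25.0 -23.6
ledge 48.5 20.1
ledge 48.5 -15.3
slip 40.0 26.6
slip 40.0 -23.9
nb 42.2 60.4
nb 42.2 -58.9
scene bottom 23.8 -23.7
scene bottom 22.8 25.4
t: 15.78
eef_pos: [715.7, -28.7, 20.8]
tcp_rot: [-3.141, -0.0, -1.658]
ft_force: [-0.4, -1.1, 1.9]
opening: 0.531
```

```bash
python3 -m handwheel '[{"hand":0.044,"x":0.003,"y":-0.0003,"z":0,"spin":0},{"hand":0.044,"x":0.006,"y":-0.0005,"z":0,"spin":0},{"hand":0.044,"x":0.009,"y":-0.0008,"z":0,"spin":0},{"hand":0.044,"x":0.01,"y":-0.0009,"z":0,"spin":0},{"hand":0.044,"x":0.01,"y":-0.0009,"z":0,"spin":0}]'
python3 -m handwheel '[{"hand":0.044,"x":0.0007,"y":-0.0001,"z":0,"spin":0},{"hand":0.044,"x":0.001,"y":-0.0001,"z":0,"spin":0},{"hand":0.044,"x":0.001,"y":-0.0001,"z":0,"spin":0}]'
python3 -m handwheel '[{"hand":0.044,"x":0.0007,"y":-0.0001,"z":0,"spin":0},{"hand":0.044,"x":0.001,"y":-0.0001,"z":0,"spin":0},{"hand":0.044,"x":0.001,"y":-0.0001,"z":0,"spin":0}]'
```

```text
t: 16.2
eef_pos: [724.3, -29.0, 20.7]
tcp_rot: [3.137, 0.0, -1.658]
ft_force: [-10.5, 1.9, 8.8]
opening: 0.527
t: 16.45
eef_pos: [725.4, -29.0, 20.7]
tcp_rot: [3.138, 0.0, -1.658]
ft_force: [-9.8, 2.7, 8.5]
opening: 0.519
t: 16.7
eef_pos: [725.5, -29.0, 20.8]
tcp_rot: [3.136, 0.0, -1.658]
ft_force: [-16.1, 4.3, 11.4]
opening: 0.524
```

The force rose to about −16 N in x, so the box is against the ledge. I relax, release, and rise clear of the box.

```bash
python3 -m handwheel '[{"hand":0.044,"x":-0.0015,"y":0.0001,"z":0,"spin":0},{"hand":0.053,"x":-0.0015,"y":0.0001,"z":0,"spin":0},{"hand":0.06,"x":-0.0015,"y":0.0001,"z":0,"spin":0},{"hand":0.07,"x":-0.0015,"y":0.0001,"z":0,"spin":0},{"hand":0.07,"x":-0.0015,"y":0.0001,"z":0,"spin":0},{"hand":0.07,"x":-0.0015,"y":0.0001,"z":0,"spin":0},{"hand":0.07,"x":0.01,"y":-0.0009,"z":0.03,"spin":0},{"hand":0.07,"x":0.02,"y":-0.0017,"z":0.06,"spin":0},{"hand":0.07,"x":0.02,"y":-0.0017,"z":0.09,"spin":0},{"hand":0.07,"x":0.02,"y":-0.0017,"z":0.09,"spin":0},{"hand":0.07,"x":0.02,"y":-0.0017,"z":0.09,"spin":0}]'
python3 - <<'E'
from cell import *
from h import *
import pickle
c=read_camera("wrist");s=read_camera("scene");t=read_camera("top");pickle.dump((c,s,t),open("w8.pkl","wb"))
o=np.zeros((600,800,3),np.uint8);o[:300,:800]=cv2.resize(c["img"][210:390,80:560,::-1],(800,300),interpolation=2);o[300:,:]=cv2.resize(s["img"][290:380,200:440,::-1],(800,300),interpolation=2);cv2.imwrite("pics/w8.png",o)
E
```

```text
t: 17.62
eef_pos: [748.3, -31.6, 112.5]
tcp_rot: [-3.138, -0.0, -1.658]
ft_force: [-0.4, 0.4, 0.0]
opening: 0.743
```

No picture views are left, so the remaining checks are numeric: label positions and directions of the three boxes, and any slip still visible.

```bash
cat > chk.py <<'E'
from h import *
u=np.array([.9962,-.087]);v=np.array([.087,.9962])
def labels(c,roi,thr,z=40.5):
    x0,y0,x1,y1=roi;g=c["img"][y0:y1,x0:x1].min(2);m=(g>thr).astype(np.uint8)
    for k in cv2.findContours(m,0,1)[0]:
        if cv2.contourArea(k)<60:continue
        p=cv2.boxPoints(cv2.minAreaRect(k)) if 0 else k.reshape(-1,2)
        w=plane(c,p.astype(float)+[x0,y0],z)[:,:2]-[695,-27.5];w=np.float32(np.c_[w@u,w@v])
        (cx,cy),(a,b),ang=cv2.minAreaRect(w)
        print("ctr",round(cx,1),round(cy,1),"size",round(a,1),round(b,1),"ang",round((ang+45)%90-45,1))
E
python3 - <<'E'
import pickle
from chk import *
c,s,t=pickle.load(open("w8.pkl","rb"));s0=pickle.load(open("cams0.pkl","rb"))["scene"];s4=pickle.load(open("s4.pkl","rb"))
for n,q in(("start",s0),("pushed",s4),("now",s)):
    print(n);labels(q,(230,300,410,365),140)
print("wrist");
for th in(140,155):print(th);labels(c,(80,210,560,390),th)
# column of pixels along box's centre line in scene now, from box top far edge to the ledge
pts=[[695+r*.9962+.06,-27.5-r*.087+.7,0] for r in range(30,60,3)]
print([s["img"][int(round(p[1])),int(round(p[0]))].tolist() for p in proj(s,pts)])
E
```

```text
start
ctr 10.5 -84.7 size 53.5 28.6 ang 0.1
ctr 31.1 155.7 size 30.1 20.9 ang -17.8
ctr 36.9 7.4 size 92.8 320.6 ang 0.2
ctr 10.0 85.1 size 53.5 29.0 ang 0.5
pushed
ctr 62.3 7.5 size 42.7 320.6 ang 0.2
ctr 10.4 -84.6 size 54.0 29.4 ang 0.5
ctr 30.5 155.4 size 30.6 22.7 ang -22.1
ctr 9.6 85.1 size 29.5 54.3 ang -0.2
ctr -24.0 -3.6 size 29.3 53.8 ang -0.8
now
ctr 77.2 8.0 size 13.0 321.5 ang 0.2
ctr 10.5 -84.5 size 55.0 30.1 ang 0.5
ctr 30.4 154.5 size 32.3 23.1 ang -22.1
ctr 9.9 1.1 size 55.0 30.2 ang 0.3
ctr 9.6 85.1 size 55.0 30.4 ang 0.5
wrist
140
ctr 22.4 151.5 size 15.5 30.9 ang 0.6
ctr 16.5 85.8 size 40.8 30.3 ang 0.2
ctr 13.4 1.9 size 49.1 30.4 ang 0.1
ctr 17.2 -83.6 size 42.4 30.2 ang 0.0
ctr 62.1 -0.2 size 11.5 343.4 ang 0.3
155
ctr 23.2 151.1 size 26.7 10.8 ang -16.9
ctr 13.4 1.9 size 47.4 29.6 ang 0.1
ctr 17.1 85.6 size 40.0 29.3 ang 0.7
ctr 16.9 -83.5 size 29.4 41.6 ang -0.3
ctr 62.1 -0.1 size 10.7 343.3 ang 0.2
[[86, 87, 82], [111, 115, 109], [184, 193, 182], [186, 194, 184], [185, 195, 183], [183, 192, 180], [142, 139, 130], [137, 133, 125], [141, 137, 128], [142, 137, 129]]
```

The box is home. Its label is at x = 9.9 mm, against 10.5 and 9.6 for the neighbours. It is about 0.8 mm off mid-row and within 0.3° of the others. The neighbours have not moved and the gripper is clear, so I hand in.

```bash
python3 -c "
from cell import *
print(state()['ft_force'],state()['t']);print(job_done())"
```

```text
[ 0.53544741  0.53388916 -0.19296905] 17.7667
the job is handed in; nothing more can be done
None
```

The third box is home in the middle place of the row: flat, released and against the ledge. I handed the job in at 17.8 s of the 54 s allowed.

**What I did:**
- I gripped the box, squared it up in line with the slip, and slid it under the front edge with two short fast pushes. The upright tool could not push it all the way in without its body hitting the shelf.
- I then went over the shelf and pulled the box to the ledge from behind in three short grips. It met the ledge at about 16 N.

**Last checks (scene camera, using the box labels):**

| Check | Result |
|---|---|
| Depth in the row | 9.9 mm, against 10.5 and 9.6 mm for the neighbours |
| Side to side | about 0.8 mm off the midpoint between the neighbours |
| Squareness | within about 0.3° of the neighbours |
| Neighbour boxes | labels within about 0.4 mm of where they started |
| Force at hand-in | below 1 N, gripper clear above the row |

**What went wrong or was not confirmed:**
- **First grip from behind:** it slipped off and knocked the box a few millimetres back. A lower, slower grip fixed it.
- **Shelf clearance:** by my measurements the gripper body came within about 2 mm of the board while behind it. I felt no contact, but the arm links had no contact check of their own.
- **Final picture:** I had used all 12 picture views, so the end state was checked by numbers only.
- **Wrist camera:** its label depths disagree with the scene camera (13.4 mm against about 17 mm). I think this is because the neighbours' labels were partly hidden in that view.
- **Other loose things:** I did not re-measure them at the end. The path was planned to stay clear of them.

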